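# Tip the wet boot brush over on its drip mat

## Task

The wet boot brush stands on end on the drip mat and has to lie bristles down there to dry, but the red mug is where it would fall. Working with the fingers only and gripping or lifting nothing, first push the mug low down so that it slides, upright, right off the mat on to the bare stone; then push the brush near its top, against its wooden back, so that it tips over where it stands and comes to lie bristles down wholly on the mat. Push gently, do not let the brush hit the mug, and leave the flashlight, the glass dish and the bicycle pump as they are.

Things in the scene. Friction and masses are not known exactly. Their poses are not given: they have to be found in the camera images.
- mat: flat dark grey ribbed rubber drip mat, 320 mm (its x) by 240 mm (y), 3 mm thick, fixed on the stone bench. Origin: centre of its underside, on the stone. The brush stands near the -x end, bristles towards +x. Bystanders stand on the mat's +y side and beyond its +x end; the stone on its -y side is bare for 200 mm from the edge.
- brush: wooden boot brush standing on end, loose, 0.25 kg: 48 mm deep (its x), 56 wide (y), 165 tall (z). Origin: centre of its underside while it stands. From x = -24 mm to 0 it is brown wooden back, from 0 to +24 mm pale stiff bristles, level with the wood at both ends. Pushed high on the back it tips over its front lower edge (x = +24 mm); past 20 degrees of lean it falls by itself, the way the bristles face.
- brush_head (a point): centre of the brush's upper end face, 165 mm above its origin along its z.
- mug: red ceramic mug, loose, upright, empty, 0.3 kg: outside diameter 84 mm, straight sides, 80 mm high; one handle reaching 37 mm out from the wall at its +y side, 15 to 70 mm up. Origin: centre of its underside. It stands on the middle of the mat, handle roughly towards the mat's +x. It slides when pushed below about 45 mm up and may tip when pushed higher.
- flashlight: yellow flashlight standing on its lens, 54 mm in diameter at the foot, 152 mm tall, loose; to be left alone. Origin: centre of its underside.
- dish: small round glass dish, 112 mm across the rim, 42 mm high, loose; to be left alone. Origin: centre of its underside.
- pump: chrome bicycle hand pump lying flat, 270 mm long (its x), with a black T handle 80 mm across at its +x end, 29 mm high, loose; to be left alone. Origin: under the middle of its barrel.
Not all that is in view belongs to the job. Several things look just like the mug: the one meant starts nearest to the robot's base.

How it is judged:
By the outcome, as a careful person would: the job done as asked, in the order asked, and still so for the second after the job is handed in, with the robot touching nothing.
It also fails if it takes over 54 s, if anything falls off the work surface, if the arm or the gripper's body presses on something with over 40 N, if the wrist force passes 120 N, or if a joint passes its speed limit or range.

## Robot

A 6-joint arm with a two-finger parallel gripper is mounted at the origin on the work surface. World frame = base frame: x ahead of the robot, y to its left, z up, the work surface at z = 0. Lengths are in m, angles in degrees, forces in N, time in s.
With the tool pointing down it reaches from about 0.325 to 0.775 m from the base axis. Payload 5.5 kg.
Tool frame: the origin (TCP) lies between the finger pads; the fingertips stand 19 mm ahead of it and the grasp point (between the pads) is the TCP; y points along the fingers, z is the direction in which the jaws open and shut, and the axes are right-handed (so a half turn about y gives the same grasp; the last joint's range is limited). The gripper opens to 85 mm and grips with 20 to 120 N. Pads are 22 mm wide; open, the fingers measure 114 mm over their backs; the gripper's body (76 mm by 85 mm) begins 54 mm behind the grasp point. The pads swing forward as they close: fully open they stand 13 mm farther back than shut.
Start: joints at [-76.874, 5.22, 70.514, -0, 104.267, -3.249], TCP at [0.169, -0.576, 0.25] pointing down, gripper open.
Joint ranges: [-164.24, 164.24], [-49.07, 125.15], [9.68, 141.18], [-86.29, 266.29], [3.28, 154.24], [-151.56, 151.56]. Speed limits (degrees/s): [147.25, 147.25, 172.46, 180, 180, 180].

## Interface

Orientations are given as [roll, pitch, yaw] about the fixed x, y, z axes, in that order (R = Rz(yaw) Ry(pitch) Rx(roll)).
In Python, from bench import state, capture, close_job gives the robot as it stands.
- The arm moves only by the tool arm_command, never from a script. Its argument "moves" is a list of rows, each a list of 3 entries, a list of its own where there are three numbers: the shift along the tool's x, y, z in cm, then the turn, a rotation vector about the tool's x, y, z in rad, then the closure, from 0 (fully open) to 1 (shut). In form: [[[dx, dy, dz], [ax, ay, az], claw], ...]. A call has 1 to 5 rows; each row is the pose to reach, as a shift and turn from the pose commanded when the call began, along the tool's axes at that moment; what a row does not reach only later rows make up. A row lasts 1/12 s, in which the tool goes at most 41.7 mm and 7.16 degrees, less where a joint would pass 70% of its speed; a pose out of reach is approached as far as the arm can. A call with a gripper value outside its range is refused whole. The fingers move at their own pace and stop on an object; "squeeze" is the grip in N (left out, the last holds). Time passes only in rows, so rows that repeat a pose let the fingers close. It gives the time, the measured TCP pose, the force and the opening at its end, in the units of the state.
- state(): the state, without advancing time (a new reading comes with each control period).
- capture(name): name is "scene" or "top" or "wrist"; returns a dict with "image" (400x640x3 uint8, red, green, blue), "range_z" (400x640 float32, m along the optical axis (not along the pixel's ray), 0 where there is no reading), "fx", "fy", "cx", "cy" (pixels), "dist" ([k1, k2, p1, p2, k3] as OpenCV has them; the pictures are not rectified), "world_from_camera" (4x4, takes a point from camera to world coordinates). Camera axes: x right, y down, z forward; pixel columns grow to the right and rows downward; lengths in m; the calibration is good to about 2 mm. A picture is of the moment at which its call begins.
- close_job(): hands the job in, once; it reports no verdict.
The state is a dict: "t": time; "qpos": joint angles; "qvel": joint speeds; "effort": joint torques, N m; "position": TCP position; "ee_rot": TCP orientation; "ft_force": force on the tool from outside, world axes, zero at the start; "wrist_torque": the same for the moment, N m; "width": finger opening in m.
Only numpy, scipy, OpenCV 4.12 (cv2) and the standard library are available. Lean on these libraries where they do the work, as an engineer would, in place of code of your own. Each camera call takes 0.05 s, during which the arm holds its last target. There are 200 camera calls.

## Working session

There is one attempt and no reset: what is moved stays moved. The work goes in short steps, Python scripts to look and compute and a tool call to move; the robot and the scene stay as the last step left them, time stands still between calls to the robot, and variables do not carry over. Pictures are saved under pics/ and viewed, about 8 in all and at most 12, crops included, and the job is handed in when it is done.

Besides the shell and the picture viewer there is one more tool, called after ">>>" as a command line: name --argument value ..., lists and objects as JSON in quotes. arm_command: Moves the arm, as the interface text tells. Its arguments: {"type":"object","properties":{"moves":{"type":"array"},"squeeze":{"type":"number"}},"required":["moves"]}

```bash
ls; mkdir -p pics; cat > h.py <<'E'
import numpy as np, cv2
from bench import state, capture, close_job
def cap(n,save=None):
    c=capture(n)
    if save: cv2.imwrite('pics/'+save,c['image'][:,:,::-1])
    return c
def world(c):
    # world points per pixel from range
    K=np.array([[c['fx'],0,c['cx']],[0,c['fy'],c['cy']],[0,0,1.]])
    h,w=c['range_z'].shape
    u,v=np.meshgrid(np.arange(w),np.arange(h))
    p=cv2.undistortPoints(np.stack([u,v],-1).reshape(-1,1,2).astype(float),K,np.array(c['dist'],float)).reshape(h,w,2)
    z=c['range_z'].astype(float)
    P=np.stack([p[...,0]*z,p[...,1]*z,z],-1)
    T=np.array(c['world_from_camera'])
    W=P@T[:3,:3].T+T[:3,3]
    W[z==0]=np.nan
    return W
E
python3 - <<'E'
from h import *
a=cap('top'); b=cap('scene')
cv2.imwrite('pics/a.png',np.vstack([a['image'],b['image']])[:,:,::-1][:, :])
im=np.vstack([a['image'],b['image']])[:,:,::-1]
cv2.imwrite('pics/a.png',cv2.resize(im,(480,600),interpolation=cv2.INTER_AREA))
cv2.imwrite('pics/top.png',a['image'][:,:,::-1]);np.save('top.npy',world(a));cv2.imwrite('pics/scene.png',b['image'][:,:,::-1]);np.save('scene.npy',world(b))
print(state())
print(a['world_from_camera'],b['world_from_camera'])
E
```

```text
pics
{'t': 0.1, 'qpos': array([-7.68757489e+01,  5.25872345e+00,  7.05739406e+01, -7.90713229e-04,
        1.04268529e+02, -3.24895523e+00]), 'qvel': array([ 0.04817748, -0.24215022, -0.12307152,  0.03064014, -0.12006855,
       -0.00843127]), 'effort': array([ 3.15931415e-03, -4.60217071e+01, -4.19218969e+01,  1.94669616e-05,
        1.06557598e-02, -1.59617531e-05]), 'position': array([ 0.16907605, -0.57545162,  0.24927492]), 'ee_rot': array([-9.01010737e+01,  4.96963012e-03, -1.63626992e+02]), 'ft_force': array([-0.71327499,  0.21067109,  0.05735145]), 'wrist_torque': array([-0.01976922,  0.00154485,  0.0087525 ]), 'width': 0.08570352163818443}
[[-0.00722931 -0.97903346  0.20357115  0.41530278]
 [-0.99997187  0.00667088 -0.00342927  0.0837025 ]
 [ 0.00199937 -0.20359022 -0.97905415  1.152769  ]
 [ 0.          0.          0.          1.        ]] [[-0.04791211  0.86766338 -0.49483804  1.13394701]
 [ 0.99884011  0.04399064 -0.01957705  0.10499588]
 [ 0.00478195 -0.49520206 -0.86876467  0.98990871]
 [ 0.          0.          0.          1.        ]]
```

View pics/top.png

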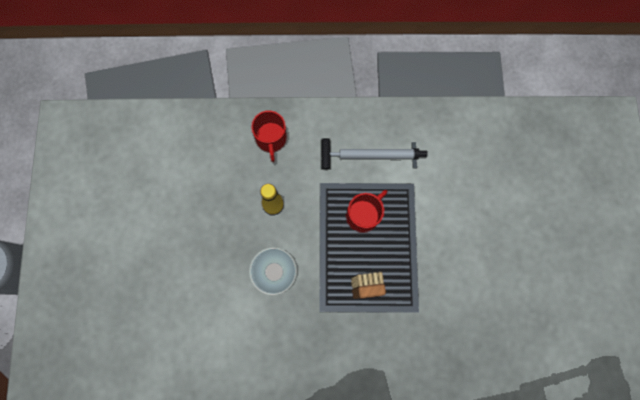

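View pics/scene.png

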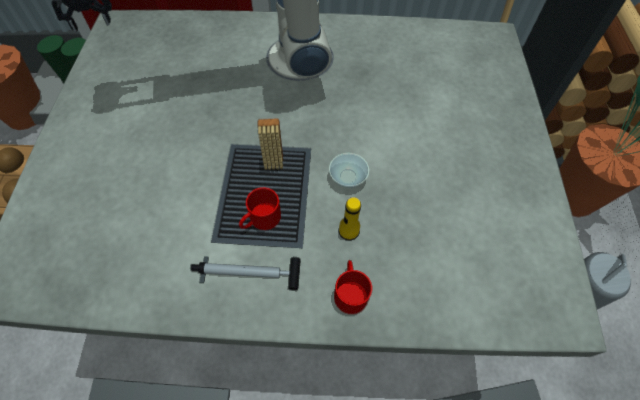

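Two red mugs are in view. One is on the mat (top 365,212; scene 263,207). The other is on the stone beyond the flashlight (top 269,132; scene 352,290). The one on the mat is nearest the base and fits the description. The brush stands at top (368,285), bristles towards +x. I'll measure and confirm with a crop.

```bash
python3 - <<'E'
from h import *
im=cv2.imread('pics/top.png');W=np.load('top.npy')
hsv=cv2.cvtColor(im,cv2.COLOR_BGR2HSV)
def inbox(W): return (W[...,0]>.25)&(W[...,0]<1.0)&(abs(W[...,1])<.6)
for nm in('top','scene'):
    im=cv2.imread(f'pics/{nm}.png');W=np.load(f'{nm}.npy');hsv=cv2.cvtColor(im,cv2.COLOR_BGR2HSV)
    print(nm)
    red=((hsv[...,0]<6)|(hsv[...,0]>174))&(hsv[...,1]>150)&inbox(W)
    n,l,s,c=cv2.connectedComponentsWithStats(red.astype(np.uint8))
    for i in range(1,n):
        if s[i,4]<100: continue
        q=W[l==i]; q=q[(q[:,2]>.072)&(q[:,2]<.095)]   # rim
        (cx,cy),r=cv2.minEnclosingCircle(q[:,:2].astype(np.float32))
        print('red',s[i],'rim pts',len(q),'x',np.percentile(q[:,0],[0,100]),'y',np.percentile(q[:,1],[0,100]),q[:,2].max(),
          'median-circle fit:',end=' ')
        A=np.c_[2*q[:,:2],np.ones(len(q))];s0=np.linalg.lstsq(A,(q[:,:2]**2).sum(1),rcond=None)[0];print(s0[:2],np.sqrt(s0[2]+s0[:2]@s0[:2]))
    # tall brush top
    m=(W[...,2]>.155)&(W[...,2]<.18)&inbox(W)
    n,l,s,c=cv2.connectedComponentsWithStats(m.astype(np.uint8))
    for i in range(1,n):
        if s[i,4]<15: continue
        q=W[l==i]; r=cv2.minAreaRect((q[:,:2]*1000).astype(np.float32)); print('tall',s[i],r,np.median(q[:,2]))
    for lo,hi,t in((20,32,'yel'),):
        m=(hsv[...,0]>lo)&(hsv[...,0]<hi)&(hsv[...,1]>180)&inbox(W);q=W[m];print(t,np.nanmin(q,0),np.nanmax(q,0))
im=cv2.imread('pics/top.png');W=np.load('top.npy')
# mat: dark-ish lower-saturation outline
g=cv2.cvtColor(im,cv2.COLOR_BGR2GRAY); m=((g<105)&inbox(W)&(W[...,2]<.02)&(W[...,0]<.85)).astype(np.uint8)
m=cv2.morphologyEx(m,cv2.MORPH_CLOSE,np.ones((9,9)));n,l,s,c=cv2.connectedComponentsWithStats(m)
for i in range(1,n):
    if s[i,4]>3000: print('mat',s[i],cv2.minAreaRect((W[(l==i)&(W[...,2]<.02)][:,:2]*1000).astype(np.float32)))
# brush outline lower colours
v=im[170:320,310:430];cv2.imwrite('pics/crop.png',cv2.resize(v,None,fx=4,fy=4,interpolation=cv2.INTER_CUBIC))
for (u,w) in((320,184),(413,184),(418,312),(321,311),(325,140),(427,153),(298,271),(249,271)): print((u,w),W[w,u].round(3))
E
```

```text
top
red [ 252  111   34   50 1117] rim pts 200 x [0.77996914 0.87453479] y [0.14135544 0.21948164] 0.08373988388797193 median-circle fit: [0.83228068 0.18056717] 0.03915721008482248
red [ 346  190   41   42 1185] rim pts 236 x [0.5825202  0.66498885] y [-0.09339567 -0.00825723] 0.08617819286958817 median-circle fit: [ 0.62457525 -0.04976827] 0.04022658541599476
tall [357 272  29  26 557] ((448.74212646484375, -44.98519515991211), (48.00627136230469, 56.159732818603516), 5.891499042510986) 0.16554249978051383
yel [0.62938815 0.14999876 0.02246472] [0.66923881 0.192717   0.10639566]
scene
red [ 239  187   42   43 1306] rim pts 277 x [0.58182217 0.6728578 ] y [-0.09767663 -0.00848661] 0.0879983078245794 median-circle fit: [ 0.62756167 -0.05227579] 0.040844384775302084
red [ 335  261   37   53 1319] rim pts 236 x [0.78716886 0.87756361] y [0.13916671 0.2208322 ] 0.08530496468273618 median-circle fit: [0.83594135 0.1804115 ] 0.03993899580091264
tall [257 119  22  17 317] ((451.861572265625, -46.54312515258789), (49.07177734375, 54.64634323120117), 5.885124683380127) 0.16626568036029477
yel [0.64290006 0.14914052 0.0052017 ] [0.68448351 0.19738873 0.15555139]
mat [  320   183    99   130 11513] ((549.7693481445312, -63.644187927246094), (239.31405639648438, 319.97760009765625), 89.20105743408203)
(320, 184) [0.707 0.054 0.001]
(413, 184) [ 0.705 -0.182  0.003]
(418, 312) [ 0.389 -0.178  0.001]
(321, 311) [0.393 0.055 0.008]
(325, 140) [0.816 0.04  0.025]
(427, 153) [ 0.782 -0.218  0.019]
(298, 271) [ 0.489  0.11  -0.003]
(249, 271) [0.49 0.23 0.  ]
```

View pics/crop.png

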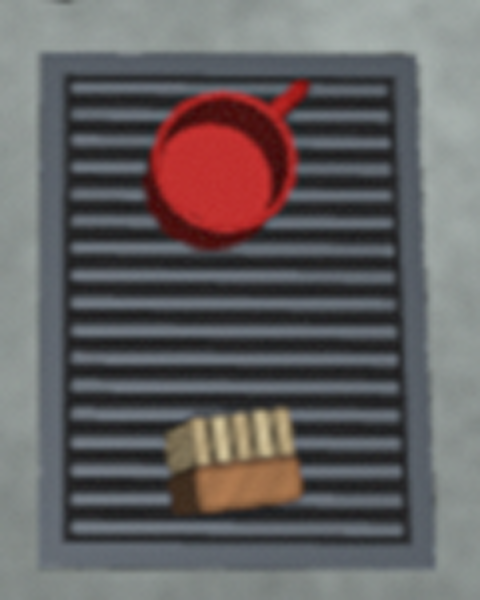

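The crop confirms the red mug on the mat, with its handle pointing +x/−y (crop 300,90), and the brush at crop (235,460) with its wooden back towards the robot. The mug is at about (0.625, −0.051). The brush is at about (0.450, −0.046) with yaw about +6°. The mat covers x 0.39–0.71 and y −0.184 to 0.056. I plan to push the mug towards −y with half-open fingers, tips leading.

```bash
cat > plan.py <<'E'
from h import *
from scipy.spatial.transform import Rotation as Rn, Slerp
def Rt(yaw,lean_axis=None,lean=0):
    R=Rn.from_euler('xyz',[-90,0,yaw],degrees=True)
    return Rn.from_rotvec(np.radians(lean)*np.array(lean_axis))*R if lean_axis else R
def go(target,R,claw,ncalls,start=None,step=5):
    s=state();p0,R0=start or (s['position'],Rn.from_euler('xyz',s['ee_rot'],degrees=True))
    sl=Slerp([0,1],Rn.concatenate([R0,R]));target=np.array(target)
    for k in range(ncalls):
        a,b=k/ncalls,(k+1)/ncalls
        pa=p0+(target-p0)*a;Ra=sl(a);rows=[]
        for j in range(1,step+1):
            f=a+(b-a)*j/step
            d=Ra.inv().apply(p0+(target-p0)*f-pa)*100; w=(Ra.inv()*sl(f)).as_rotvec()
            rows.append([[round(float(x),2) for x in d],[round(float(x),3) for x in w],claw])
        print(str(rows).replace(' ',''))
    return target,R
E
python3 - <<'E'
from plan import *
go([.61,.035,.25],Rt(-90,[1,0,0],-15),0.5,5)
E
```

```text
[[[-2.38,0.0,-1.85],[0.007,-0.051,-0.009],0.5],[[-4.76,0.0,-3.69],[0.014,-0.102,-0.018],0.5],[[-7.14,0.0,-5.54],[0.02,-0.153,-0.027],0.5],[[-9.52,0.0,-7.38],[0.027,-0.204,-0.036],0.5],[[-11.9,0.0,-9.23],[0.034,-0.255,-0.045],0.5]]
[[[-2.77,-0.17,-1.18],[0.007,-0.051,-0.009],0.5],[[-5.53,-0.34,-2.36],[0.014,-0.102,-0.018],0.5],[[-8.3,-0.5,-3.55],[0.02,-0.153,-0.027],0.5],[[-11.06,-0.67,-4.73],[0.027,-0.204,-0.036],0.5],[[-13.83,-0.84,-5.91],[0.034,-0.255,-0.045],0.5]]
[[[-2.96,-0.33,-0.44],[0.007,-0.051,-0.009],0.5],[[-5.92,-0.65,-0.88],[0.014,-0.102,-0.018],0.5],[[-8.89,-0.98,-1.31],[0.02,-0.153,-0.027],0.5],[[-11.85,-1.3,-1.75],[0.027,-0.204,-0.036],0.5],[[-14.81,-1.63,-2.19],[0.034,-0.255,-0.045],0.5]]
[[[-2.96,-0.46,0.34],[0.007,-0.051,-0.009],0.5],[[-5.91,-0.92,0.67],[0.014,-0.102,-0.018],0.5],[[-8.87,-1.39,1.01],[0.02,-0.153,-0.027],0.5],[[-11.83,-1.85,1.34],[0.027,-0.204,-0.036],0.5],[[-14.79,-2.31,1.68],[0.034,-0.255,-0.045],0.5]]
[[[-2.75,-0.57,1.09],[0.007,-0.051,-0.009],0.5],[[-5.5,-1.13,2.17],[0.014,-0.102,-0.018],0.5],[[-8.25,-1.7,3.26],[0.02,-0.153,-0.027],0.5],[[-11.01,-2.27,4.35],[0.027,-0.204,-0.036],0.5],[[-13.76,-2.84,5.43],[0.034,-0.255,-0.045],0.5]]
```

>>> arm_command --moves '[[[-2.4,0,-1.8],[0.007,-0.05,-0.01],0.5],[[-4.8,0,-3.7],[0.014,-0.1,-0.02],0.5],[[-7.1,0,-5.5],[0.02,-0.15,-0.03],0.5],[[-9.5,0,-7.4],[0.027,-0.2,-0.035],0.5],[[-11.9,0,-9.2],[0.034,-0.255,-0.045],0.5]]' --squeeze 20

```text
t: 0.52
position: [0.2578, -0.4525, 0.2497]
ee_rot: [-88.4, -2.8, -148.9]
ft_force: [0.4, 0.1, -1.0]
width: 0.0426
```

>>> arm_command --moves '[[[-2.8,-0.2,-1.2],[0.007,-0.05,-0.01],0.5],[[-5.5,-0.3,-2.4],[0.014,-0.1,-0.02],0.5],[[-8.3,-0.5,-3.6],[0.02,-0.15,-0.03],0.5],[[-11.1,-0.7,-4.7],[0.027,-0.2,-0.035],0.5],[[-13.8,-0.8,-5.9],[0.034,-0.255,-0.045],0.5]]'

```text
t: 0.93
position: [0.346, -0.3307, 0.2497]
ee_rot: [-87.6, -5.9, -134.4]
ft_force: [0.0, -0.6, 0.2]
width: 0.0427
```

>>> arm_command --moves '[[[-3,-0.3,-0.4],[0.007,-0.05,-0.01],0.5],[[-5.9,-0.6,-0.9],[0.014,-0.1,-0.02],0.5],[[-8.9,-1,-1.3],[0.02,-0.15,-0.03],0.5],[[-11.8,-1.3,-1.8],[0.027,-0.2,-0.035],0.5],[[-14.8,-1.6,-2.2],[0.034,-0.255,-0.045],0.5]]'

```text
t: 1.35
position: [0.434, -0.2087, 0.2494]
ee_rot: [-87.5, -9.2, -119.7]
ft_force: [-0.4, -0.0, 0.1]
width: 0.0429
```

>>> arm_command --moves '[[[-3,-0.5,0.3],[0.007,-0.05,-0.01],0.5],[[-5.9,-0.9,0.7],[0.014,-0.1,-0.02],0.5],[[-8.9,-1.4,1],[0.02,-0.15,-0.03],0.5],[[-11.8,-1.8,1.3],[0.027,-0.2,-0.035],0.5],[[-14.8,-2.3,1.7],[0.034,-0.255,-0.045],0.5]]'

```text
t: 1.77
position: [0.5225, -0.0866, 0.249]
ee_rot: [-88.4, -12.3, -105.0]
ft_force: [1.0, -0.9, 0.5]
width: 0.0432
```

>>> arm_command --moves '[[[-2.8,-0.6,1.1],[0.007,-0.05,-0.01],0.5],[[-5.5,-1.1,2.2],[0.014,-0.1,-0.02],0.5],[[-8.3,-1.7,3.3],[0.02,-0.15,-0.03],0.5],[[-11,-2.3,4.3],[0.027,-0.2,-0.035],0.5],[[-13.8,-2.8,5.4],[0.034,-0.255,-0.045],0.5]]'

```text
t: 2.18
position: [0.6108, 0.0356, 0.2487]
ee_rot: [-90.0, -15.1, -90.0]
ft_force: [0.9, -0.5, 0.0]
width: 0.0429
```

```bash
python3 - <<'E'
from plan import *
s=state();print(s['t'],s['qpos'],s['position'],s['ee_rot'],s['width'])
c=cap('scene','s2.png');W=world(c)
# robot points above z .17 over brush box, and fingertip extent
m=(abs(W[...,0]-.45)<.04)&(abs(W[...,1]+.045)<.08)&(W[...,2]>.18);print('over brush minz',np.nanmin(W[m][:,2]) if m.any() else None)
m=(W[...,0]>.53)&(W[...,0]<.7)&(W[...,1]<.12)&(W[...,1]>-.1)&(W[...,2]>.18)
print('tip min z',np.nanmin(W[m][:,2]))
for z in np.arange(.18,.6,.03):
    q=W[m&(abs(W[...,2]-z)<.015)]
    if len(q): print(round(z,2),q[:,:2].min(0).round(3),q[:,:2].max(0).round(3))
E
```

```text
2.1833 [  7.93576979   8.54409567  68.20902407 -15.48499588 104.81179131
   4.13221084] [0.61075854 0.03562893 0.24873111] [-89.97047221 -15.10111997 -89.97620947] 0.04289107121685218
over brush minz 0.5026711437212754
tip min z 0.23511685747464317
0.24 [0.584 0.021] [0.647 0.042]
0.27 [0.58  0.026] [0.663 0.054]
0.3 [0.592 0.031] [0.674 0.069]
0.33 [0.618 0.036] [0.678 0.075]
0.36 [0.608 0.03 ] [0.65  0.103]
0.39 [0.606 0.03 ] [0.649 0.115]
0.42 [0.605 0.039] [0.652 0.12 ]
0.45 [0.597 0.044] [0.651 0.119]
0.48 [0.606 0.054] [0.65 0.12]
0.51 [0.609 0.063] [0.652 0.12 ]
0.54 [0.532 0.047] [0.656 0.12 ]
0.57 [0.53  0.047] [0.662 0.12 ]
```

View pics/s2.png

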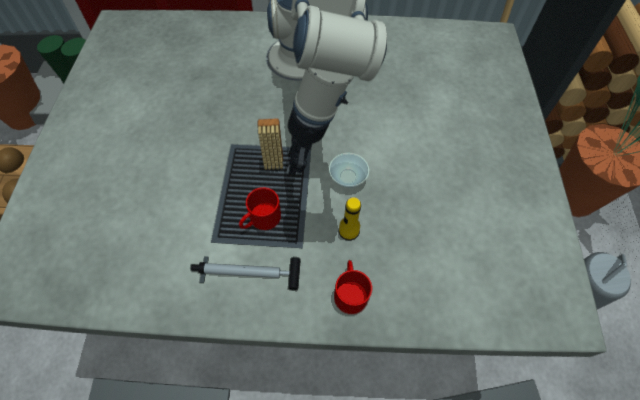

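The picture shows the gripper hovering at (295,170), beside the mug on its +y side. It is clear of the brush (270,140), the dish (349,172) and the flashlight (350,215). The arm is well above the brush. Next I descend.

```bash
python3 - <<'E'
from plan import *
R=Rt(-90,[1,0,0],-15)
a=go([.626,.023,.045],R,0.5,2)
print()
a=go([.626,-.219,.045],R,.5,8,a)
E
```

```text
[[[-0.35,1.99,0.14],[-0.0,0.001,-0.0],0.5],[[-0.71,3.98,0.27],[-0.0,0.002,-0.0],0.5],[[-1.06,5.97,0.41],[-0.0,0.003,-0.0],0.5],[[-1.42,7.96,0.54],[-0.0,0.003,-0.0],0.5],[[-1.77,9.96,0.68],[-0.001,0.004,-0.0],0.5]]
[[[-0.35,1.99,0.13],[-0.0,0.001,-0.0],0.5],[[-0.71,3.98,0.27],[-0.0,0.002,-0.0],0.5],[[-1.06,5.97,0.4],[-0.0,0.003,-0.0],0.5],[[-1.42,7.96,0.54],[-0.0,0.003,-0.0],0.5],[[-1.77,9.95,0.67],[-0.001,0.004,-0.0],0.5]]

[[[0.58,0.16,-0.0],[0.0,0.0,0.0],0.5],[[1.17,0.31,-0.0],[0.0,0.0,0.0],0.5],[[1.75,0.47,-0.0],[0.0,0.0,0.0],0.5],[[2.34,0.63,-0.0],[0.0,0.0,0.0],0.5],[[2.92,0.78,-0.0],[0.0,0.0,0.0],0.5]]
[[[0.58,0.16,-0.0],[0.0,0.0,0.0],0.5],[[1.17,0.31,-0.0],[0.0,0.0,0.0],0.5],[[1.75,0.47,-0.0],[0.0,0.0,0.0],0.5],[[2.34,0.63,-0.0],[0.0,0.0,0.0],0.5],[[2.92,0.78,-0.0],[0.0,0.0,0.0],0.5]]
[[[0.58,0.16,-0.0],[0.0,0.0,0.0],0.5],[[1.17,0.31,-0.0],[0.0,0.0,0.0],0.5],[[1.75,0.47,-0.0],[0.0,0.0,0.0],0.5],[[2.34,0.63,-0.0],[0.0,0.0,0.0],0.5],[[2.92,0.78,-0.0],[0.0,0.0,0.0],0.5]]
[[[0.58,0.16,-0.0],[0.0,0.0,0.0],0.5],[[1.17,0.31,-0.0],[0.0,0.0,0.0],0.5],[[1.75,0.47,-0.0],[0.0,0.0,0.0],0.5],[[2.34,0.63,-0.0],[0.0,0.0,0.0],0.5],[[2.92,0.78,-0.0],[0.0,0.0,0.0],0.5]]
[[[0.58,0.16,-0.0],[0.0,0.0,0.0],0.5],[[1.17,0.31,-0.0],[0.0,0.0,0.0],0.5],[[1.75,0.47,-0.0],[0.0,0.0,0.0],0.5],[[2.34,0.63,-0.0],[0.0,0.0,0.0],0.5],[[2.92,0.78,-0.0],[0.0,0.0,0.0],0.5]]
[[[0.58,0.16,-0.0],[0.0,0.0,0.0],0.5],[[1.17,0.31,-0.0],[0.0,0.0,0.0],0.5],[[1.75,0.47,-0.0],[0.0,0.0,0.0],0.5],[[2.34,0.63,-0.0],[0.0,0.0,0.0],0.5],[[2.92,0.78,-0.0],[0.0,0.0,0.0],0.5]]
[[[0.58,0.16,-0.0],[0.0,0.0,0.0],0.5],[[1.17,0.31,-0.0],[0.0,0.0,0.0],0.5],[[1.75,0.47,-0.0],[0.0,0.0,0.0],0.5],[[2.34,0.63,-0.0],[0.0,0.0,0.0],0.5],[[2.92,0.78,-0.0],[0.0,0.0,0.0],0.5]]
[[[0.58,0.16,-0.0],[0.0,0.0,0.0],0.5],[[1.17,0.31,-0.0],[0.0,0.0,0.0],0.5],[[1.75,0.47,-0.0],[0.0,0.0,0.0],0.5],[[2.34,0.63,-0.0],[0.0,0.0,0.0],0.5],[[2.92,0.78,-0.0],[0.0,0.0,0.0],0.5]]
```

>>> arm_command --moves '[[[-0.4,2,0.1],[0,0,0],0.5],[[-0.7,4,0.3],[0,0,0],0.5],[[-1.1,6,0.4],[0,0,0],0.5],[[-1.4,8,0.5],[0,0,0],0.5],[[-1.8,10,0.7],[0,0,0],0.5]]'

```text
t: 2.65
position: [0.617, 0.0255, 0.1464]
ee_rot: [-90.0, -15.1, -90.1]
ft_force: [-0.3, 0.5, -0.4]
width: 0.0425
```

>>> arm_command --moves '[[[-0.4,2,0.1],[0,0,0],0.5],[[-0.7,4,0.3],[0,0,0],0.5],[[-1.1,6,0.4],[0,0,0],0.5],[[-1.5,8.5,0.5],[0,0,0],0.5],[[-1.8,10,0.7],[0,0,0],0.5]]'

```text
t: 3.07
position: [0.6229, 0.0166, 0.0432]
ee_rot: [-90.2, -15.1, -90.1]
ft_force: [-0.1, -0.0, -0.9]
width: 0.0429
```

>>> arm_command --moves '[[[0.4,0.1,0],[0,0,0],0.5],[[0.8,0.2,0],[0,0,0],0.5],[[1.2,0.3,0],[0,0,0],0.5],[[1.5,0.4,0],[0,0,0],0.5],[[1.9,0.5,0],[0,0,0],0.5]]'

```text
t: 3.48
position: [0.6253, -0.0025, 0.0488]
ee_rot: [-89.7, -15.0, -90.2]
ft_force: [-0.6, 2.5, 1.5]
width: 0.0425
```

>>> arm_command --moves '[[[0.4,0.1,0],[0,0,0],0.5],[[0.8,0.2,0],[0,0,0],0.5],[[1.2,0.3,0],[0,0,0],0.5],[[1.5,0.4,0],[0,0,0],0.5],[[1.9,0.5,0],[0,0,0],0.5]]'

```text
t: 3.9
position: [0.6249, -0.0219, 0.0479]
ee_rot: [-89.8, -15.0, -90.1]
ft_force: [-0.7, 5.5, 4.9]
width: 0.0428
```

```bash
python3 - <<'E'
from h import *
s=state();print(s['t'],s['position'],s['ft_force'])
a=cap('scene');b=cap('top')
im=np.vstack([a['image'][90:290,180:420],b['image'][150:350,240:480]])[:,:,::-1]
cv2.imwrite('pics/p3.png',cv2.resize(im,None,fx=1.5,fy=1.5))
E
```

```text
3.9 [ 0.62494223 -0.0219373   0.04788757] [-0.73902248  5.51114693  4.90649816]
```

View pics/p3.png

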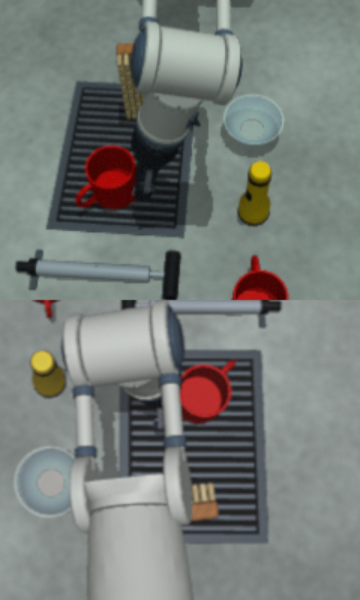

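The arm is clear of the flashlight and dish, and the mug is upright with the fingers on its +y side (scene crop 145,180). I'll carry on pushing slowly with a slight upward bias.

>>> arm_command --moves '[[[0.4,0.1,0],[0,0,0],0.5],[[0.8,0.2,0],[0,0,0],0.5],[[1.2,0.3,0],[0,0,0],0.5],[[1.6,0.35,0],[0,0,0],0.5],[[2,0.45,0],[0,0,0],0.5]]'

```text
t: 4.42
position: [0.6242, -0.0429, 0.0476]
ee_rot: [-89.9, -15.1, -90.1]
ft_force: [0.4, 4.9, 3.9]
width: 0.0424
```

>>> arm_command --moves '[[[0.4,0.1,0],[0,0,0],0.5],[[0.8,0.2,0],[0,0,0],0.5],[[1.2,0.3,0],[0,0,0],0.5],[[1.6,0.35,0],[0,0,0],0.5],[[2,0.5,0],[0,0,0],0.5]]'

```text
t: 4.83
position: [0.624, -0.0641, 0.0477]
ee_rot: [-90.0, -15.1, -90.1]
ft_force: [-0.2, 3.3, 2.6]
width: 0.0426
```

>>> arm_command --moves '[[[0.4,0.1,0],[0,0,0],0.5],[[0.8,0.2,0],[0,0,0],0.5],[[1.2,0.3,0],[0,0,0],0.5],[[1.6,0.4,0],[0,0,0],0.5],[[2,0.5,0],[0,0,0],0.5]]'

```text
t: 5.25
position: [0.624, -0.0846, 0.0482]
ee_rot: [-90.0, -15.1, -90.1]
ft_force: [-0.7, 1.6, -0.4]
width: 0.0431
```

```bash
cat > mug.py <<'E'
from h import *
from scipy.optimize import least_squares
def mug(c):
    W=world(c);hsv=cv2.cvtColor(c['image'],cv2.COLOR_RGB2HSV)
    m=((hsv[...,0]<6)|(hsv[...,0]>174))&(hsv[...,1]>120)&(W[...,0]>.45)&(W[...,0]<.75)&(W[...,1]<.05)
    q=W[m];z=np.percentile(q[:,2],99.5);r=q[q[:,2]>.073]
    f=least_squares(lambda p:np.hypot(r[:,0]-p[0],r[:,1]-p[1])-.040,r[:,:2].mean(0),loss='soft_l1',f_scale=.003)
    print('mug',f.x,'topz',z,'yrange',np.percentile(q[:,1],[.5,99.5]),'rim z spread',np.percentile(r[:,2],[5,95]))
s=state();print(s['t'],s['position'],s['ft_force'])
for n in('top','scene'): mug(cap(n,'m_%s.png'%n))
E
python3 mug.py
```

```text
5.25 [ 0.62404431 -0.08456103  0.04815773] [-0.7104799   1.56456786 -0.44742079]
mug [ 0.62260427 -0.13418816] topz 0.08463810222438643 yrange [-0.18179474 -0.11488553] rim z spread [0.07455174 0.08448936]
mug [ 0.6247486  -0.13550064] topz 0.13350260845742615 yrange [-0.18816451 -0.08376858] rim z spread [0.07381989 0.10143904]
```

>>> arm_command --moves '[[[0.4,0.1,0],[0,0,0],0.5],[[0.8,0.2,0],[0,0,0],0.5],[[1.2,0.3,0],[0,0,0],0.5],[[1.6,0.4,0],[0,0,0],0.5],[[2,0.5,0],[0,0,0],0.5]]'

```text
t: 5.77
position: [0.6243, -0.105, 0.049]
ee_rot: [-89.9, -15.1, -90.1]
ft_force: [0.6, 1.4, 0.4]
width: 0.0429
```

>>> arm_command --moves '[[[0.4,0.1,0],[0,0,0],0.5],[[0.8,0.2,0],[0,0,0],0.5],[[1.2,0.3,0],[0,0,0],0.5],[[1.6,0.4,0],[0,0,0],0.5],[[2,0.5,0],[0,0,0],0.5]]'

```text
t: 6.18
position: [0.6244, -0.1255, 0.0497]
ee_rot: [-89.9, -15.1, -90.1]
ft_force: [-0.4, 3.0, 1.9]
width: 0.0427
```

>>> arm_command --moves '[[[0.4,0.1,0],[0,0,0],0.5],[[0.8,0.2,0],[0,0,0],0.5],[[1.2,0.3,0],[0,0,0],0.5],[[1.6,0.4,0],[0,0,0],0.5],[[2,0.5,0],[0,0,0],0.5]]'

```text
t: 6.6
position: [0.6239, -0.1464, 0.0492]
ee_rot: [-90.0, -15.1, -90.1]
ft_force: [0.1, 1.5, -0.0]
width: 0.0425
```

>>> arm_command --moves '[[[0.4,0.1,0],[0,0,0],0.5],[[0.8,0.2,0],[0,0,0],0.5],[[1.2,0.3,0],[0,0,0],0.5],[[1.6,0.4,0],[0,0,0],0.5],[[2,0.55,0],[0,0,0],0.5]]'

```text
t: 7.02
position: [0.624, -0.167, 0.0495]
ee_rot: [-89.9, -15.1, -90.1]
ft_force: [1.0, 1.8, -0.3]
width: 0.0426
```

>>> arm_command --moves '[[[0.4,0.1,0],[0,0,0],0.5],[[0.8,0.2,0],[0,0,0],0.5],[[1.2,0.3,0],[0,0,0],0.5],[[1.6,0.4,0],[0,0,0],0.5],[[2,0.55,0],[0,0,0],0.5]]'

```text
t: 7.43
position: [0.6242, -0.1877, 0.0496]
ee_rot: [-89.9, -15.1, -90.1]
ft_force: [-0.4, 1.8, -1.0]
width: 0.0427
```

```bash
python3 mug.py
```

```text
7.4333 [ 0.62415925 -0.18771724  0.04962173] [-0.41561376  1.78132497 -1.03696002]
mug [ 0.62268704 -0.2392463 ] topz 0.376086047002736 yrange [-0.28619178 -0.15941974] rim z spread [0.07469315 0.179265  ]
mug [ 0.62456559 -0.24110224] topz 0.12129184712362734 yrange [-0.29034194 -0.18749205] rim z spread [0.07359597 0.08708838]
```

Two more steps of 2 cm, then back off, rise, and check.

>>> arm_command --moves '[[[0.4,0.1,0],[0,0,0],0.5],[[0.8,0.2,0],[0,0,0],0.5],[[1.2,0.3,0],[0,0,0],0.5],[[1.6,0.4,0],[0,0,0],0.5],[[2,0.55,0],[0,0,0],0.5]]'

```text
t: 7.95
position: [0.6241, -0.2085, 0.0495]
ee_rot: [-89.9, -15.1, -90.1]
ft_force: [-0.6, 1.0, -1.2]
width: 0.0425
```

>>> arm_command --moves '[[[0.4,0.1,0],[0,0,0],0.5],[[0.8,0.2,0],[0,0,0],0.5],[[1.2,0.3,0],[0,0,0],0.5],[[1.5,0.4,0],[0,0,0],0.5],[[1.8,0.5,0],[0,0,0],0.5]]'

```text
t: 8.37
position: [0.624, -0.2271, 0.0492]
ee_rot: [-89.9, -15.1, -90.1]
ft_force: [-0.3, 1.6, 0.3]
width: 0.0424
```

>>> arm_command --moves '[[[-0.5,-0.1,0],[0,0,0],0.5],[[-1.5,-0.4,0],[0,0,0],0.5],[[-3,-0.8,0],[0,0,0],0.5],[[-4,-2,0],[0,0,0],0.5],[[-4,-5,0],[0,0,0],0.5]]'

```text
t: 8.78
position: [0.6215, -0.1715, 0.082]
ee_rot: [-90.5, -14.9, -89.9]
ft_force: [-0.4, 0.5, -0.2]
width: 0.0429
```

>>> arm_command --moves '[[[0,-4,0],[0,0,0],1],[[0,-8,0],[0,0,0],1],[[0,-12,0],[0,0,0],1],[[0,-15,0],[0,0,0],1],[[0,-16,0],[0,0,0],1]]'

```text
t: 9.2
position: [0.6252, -0.1308, 0.25]
ee_rot: [-89.3, -15.2, -90.1]
ft_force: [1.0, 0.5, 1.0]
width: -0.0
```

```bash
python3 mug.py; python3 - <<'E'
from plan import *
im=cv2.imread('pics/m_top.png');sc=cv2.imread('pics/m_scene.png')
cv2.imwrite('pics/p4.png',np.hstack([cv2.resize(im[120:320,240:500],None,fx=1.5,fy=1.5),cv2.resize(sc[100:300,170:430],None,fx=1.5,fy=1.5)]))
s=state();print(s['position'],s['ee_rot'],s['width'])
E
```

```text
9.2 [ 0.62524257 -0.13080634  0.24997937] [1.0446731  0.54397866 1.04010302]
mug [ 0.62238787 -0.27631333] topz 0.08232513237695772 yrange [-0.32301901 -0.23887102] rim z spread [0.07387605 0.08145701]
mug [ 0.62389072 -0.27620711] topz 0.08305088643997388 yrange [-0.32612917 -0.2350259 ] rim z spread [0.07345315 0.08265561]
[ 0.62491742 -0.13170576  0.24580876] [-89.5178421  -15.12584241 -90.11103666] -6.756511583485722e-05
```

View pics/p4.png

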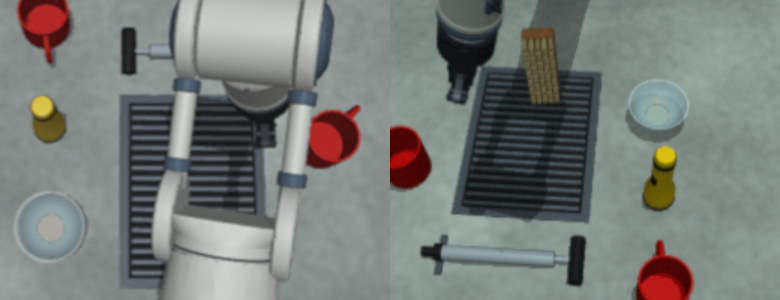

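The mug now stands upright on bare stone at (0.623, −0.276), in the left picture at (333,138). It is about 5 cm clear of the mat edge, with its handle pointing away. The brush and bystanders are undisturbed. Next I move behind the brush.

```bash
python3 - <<'E'
from plan import *
R=Rt(-84)
a=go([.375,-.053,.25],R,1,3)
print();a=go([.375,-.053,.165],R,1,1,a)
E
```

```text
[[[-0.5,-0.18,-1.67],[0.0,-0.007,0.018],1],[[-0.99,-0.35,-3.33],[0.001,-0.014,0.035],1],[[-1.49,-0.53,-5.0],[0.001,-0.021,0.053],1],[[-1.98,-0.71,-6.66],[0.002,-0.028,0.07],1],[[-2.48,-0.89,-8.33],[0.002,-0.035,0.088],1]]
[[[-0.57,-0.13,-1.65],[0.0,-0.007,0.018],1],[[-1.14,-0.27,-3.29],[0.001,-0.014,0.035],1],[[-1.7,-0.4,-4.94],[0.001,-0.021,0.053],1],[[-2.27,-0.53,-6.59],[0.002,-0.028,0.07],1],[[-2.84,-0.67,-8.23],[0.002,-0.035,0.088],1]]
[[[-0.63,-0.08,-1.63],[0.0,-0.007,0.018],1],[[-1.27,-0.17,-3.25],[0.001,-0.014,0.035],1],[[-1.9,-0.25,-4.88],[0.001,-0.021,0.053],1],[[-2.54,-0.33,-6.5],[0.002,-0.028,0.07],1],[[-3.17,-0.42,-8.13],[0.002,-0.035,0.088],1]]

[[[-0.0,1.7,-0.0],[0.0,0.0,0.0],1],[[-0.0,3.4,-0.0],[0.0,0.0,0.0],1],[[-0.0,5.1,-0.0],[0.0,0.0,0.0],1],[[-0.0,6.8,-0.0],[0.0,0.0,0.0],1],[[-0.0,8.5,-0.0],[0.0,0.0,0.0],1]]
```

>>> arm_command --moves '[[[-0.5,-0.2,-1.7],[0,-0.007,0.018],1],[[-1,-0.4,-3.3],[0,-0.014,0.035],1],[[-1.5,-0.5,-5],[0,-0.021,0.053],1],[[-2,-0.7,-6.7],[0,-0.028,0.07],1],[[-2.5,-0.9,-8.3],[0,-0.035,0.088],1]]'

```text
t: 9.72
position: [0.5393, -0.1062, 0.2404]
ee_rot: [-90.6, -9.9, -88.0]
ft_force: [-0.3, -0.1, 0.5]
width: -0.0004
```

>>> arm_command --moves '[[[-0.6,-0.1,-1.7],[0,-0.007,0.018],1],[[-1.1,-0.3,-3.3],[0,-0.014,0.035],1],[[-1.7,-0.4,-4.9],[0,-0.021,0.053],1],[[-2.3,-0.5,-6.6],[0,-0.028,0.07],1],[[-2.8,-0.7,-8.2],[0,-0.035,0.088],1]]'

```text
t: 10.13
position: [0.4564, -0.08, 0.243]
ee_rot: [-90.9, -4.8, -86.1]
ft_force: [1.2, 0.1, -0.2]
width: -0.0002
```

>>> arm_command --moves '[[[-0.6,-0.1,-1.6],[0,-0.007,0.018],1],[[-1.3,-0.2,-3.3],[0,-0.014,0.035],1],[[-1.9,-0.3,-4.9],[0,-0.021,0.053],1],[[-2.5,-0.3,-6.5],[0,-0.028,0.07],1],[[-3.2,-0.4,-8.1],[0,-0.035,0.088],1]]'

```text
t: 10.55
position: [0.3737, -0.0534, 0.2454]
ee_rot: [-90.9, 0.2, -84.2]
ft_force: [0.2, 0.5, -0.5]
width: 0.0004
```

>>> arm_command --moves '[[[0,0,0],[0,0,0],1],[[0,0,0],[0,0,0],1]]'

```text
t: 10.72
position: [0.3747, -0.0539, 0.2466]
ee_rot: [-90.8, 0.1, -84.2]
ft_force: [0.8, -0.7, -0.7]
width: 0.0
```

```bash
python3 - <<'E'
from plan import *
s=state();print(s['t'],s['position'],s['ee_rot'],s['ft_force'],s['qpos'])
print();go([.375,-.053,.165],Rt(-84),1,1)
W=world(cap('scene','s5.png'))
m=(abs(W[...,0]-.45)<.05)&(abs(W[...,1]+.045)<.05)&(W[...,2]>.155)&(W[...,2]<.175);q=W[m]
print(cv2.minAreaRect((q[:,:2]*1000).astype(np.float32)))
E
```

```text
10.7167 [ 0.37470198 -0.05391623  0.24658099] [-90.78975625   0.10638692 -84.19768572] [ 0.84556971 -0.69244605 -0.67350084] [-13.20737859 -28.72006451 100.32578918  -0.1658653  109.17553994
 -19.0638387 ]

[[[-0.01,1.63,0.03],[0.003,-0.001,-0.0],1],[[-0.03,3.26,0.06],[0.006,-0.001,-0.001],1],[[-0.04,4.89,0.09],[0.008,-0.002,-0.001],1],[[-0.06,6.53,0.12],[0.011,-0.003,-0.002],1],[[-0.07,8.16,0.15],[0.014,-0.003,-0.002],1]]
((451.72265625, -45.42845153808594), (49.558624267578125, 55.8441162109375), 6.998566150665283)
```

>>> arm_command --moves '[[[0,1.6,0],[0.003,0,0],1],[[0,3.3,0.1],[0.006,0,0],1],[[0,4.9,0.1],[0.008,0,0],1],[[0,6.5,0.1],[0.011,0,0],1],[[-0.1,8.2,0.2],[0.014,0,0],1]]'

```text
t: 11.18
position: [0.3763, -0.0528, 0.1644]
ee_rot: [-90.0, 0.1, -84.2]
ft_force: [0.4, 0.5, -0.0]
width: 0.0003
```

>>> arm_command --moves '[[[0,0,0.5],[0,0,0],1],[[0,0,1],[0,0,0],1],[[0,0,1.5],[0,0,0],1],[[0,0,2],[0,0,0],1],[[0,0,2.4],[0,0,0],1]]'

```text
t: 11.6
position: [0.4011, -0.0503, 0.1673]
ee_rot: [-89.8, 0.1, -84.2]
ft_force: [0.5, 0.0, -0.3]
width: -0.0001
```

>>> arm_command --moves '[[[0,0,0.3],[0,0,0],1],[[0,0,0.6],[0,0,0],1],[[0,0,0.9],[0,0,0],1],[[0,0,1.2],[0,0,0],1],[[0,0,1.5],[0,0,0],1]]'

```text
t: 12.02
position: [0.415, -0.0488, 0.1664]
ee_rot: [-89.9, 0.1, -84.2]
ft_force: [-1.2, 1.3, -0.1]
width: -0.0001
```

```bash
python3 - <<'E'
from plan import *
s=state();print(s['t'],s['position'],s['ee_rot'],s['ft_force'])
c=cap('scene');cv2.imwrite('pics/p6.png',cv2.resize(c['image'][40:240,180:380,::-1],None,fx=2.5,fy=2.5))
E
```

```text
12.0167 [ 0.41501611 -0.04876832  0.16640795] [-89.89539921   0.09023271 -84.17013734] [-1.21901469  1.27736539 -0.07528279]
```

View pics/p6.png

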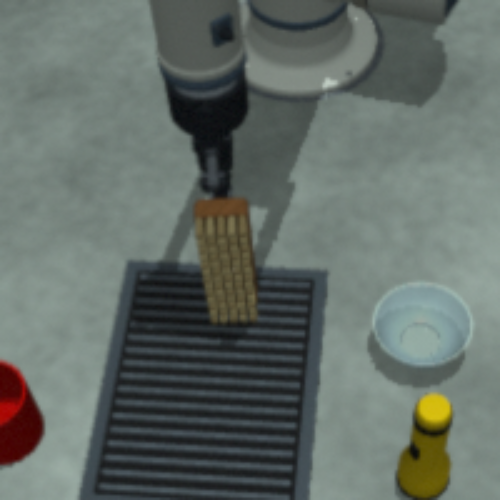

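The fingertip (215,190) sits centred just behind the brush's wooden top (222,205). I'll keep pushing slowly.

>>> arm_command --moves '[[[0,0,0.3],[0,0,0],1],[[0,0,0.6],[0,0,0],1],[[0,0,0.9],[0,0,0],1],[[0,0,1.2],[0,0,0],1],[[0,0,1.5],[0,0,0],1]]'

```text
t: 12.48
position: [0.43, -0.0472, 0.1664]
ee_rot: [-89.9, 0.1, -84.2]
ft_force: [-0.3, -0.1, -0.1]
width: -0.0
```

>>> arm_command --moves '[[[0,0,0.3],[0,0,0],1],[[0,0,0.6],[0,0,0],1],[[0,0,0.9],[0,0,0],1],[[0,0,1.2],[0,0,0],1],[[0,0,1.5],[0,0,0],1]]'

```text
t: 12.9
position: [0.445, -0.0457, 0.1663]
ee_rot: [-89.9, 0.1, -84.2]
ft_force: [-0.3, 0.0, 0.2]
width: 0.0
```

```bash
python3 - <<'E'
from plan import *
s=state();print(s['t'],s['position'],s['ee_rot'],s['ft_force'])
c=cap('scene');cv2.imwrite('pics/p7.png',cv2.resize(c['image'][40:240,180:380,::-1],None,fx=2.5,fy=2.5))
E
```

```text
12.9 [ 0.44495598 -0.04566966  0.16628264] [-89.89679548   0.09882629 -84.16687625] [-0.28577212  0.03808797  0.1710987 ]
```

View pics/p7.png

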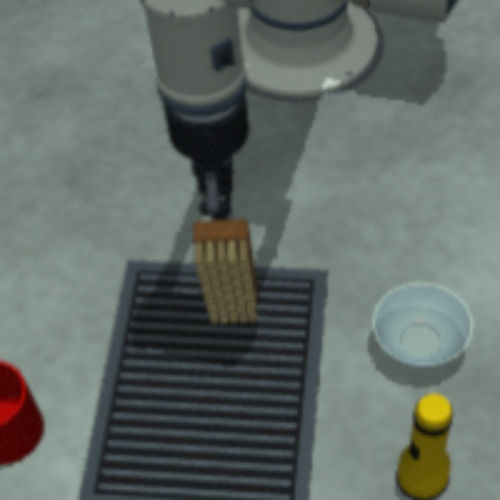

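The brush leans forward about its front edge (bottom at 233,322 is unchanged, top now at 221,230), so it is tipping without sliding. I'll continue to the tipping point.

>>> arm_command --moves '[[[0,0,0.3],[0,0,0],1],[[0,0,0.6],[0,0,0],1],[[0,0,0.9],[0,0,0],1],[[0,0,1.2],[0,0,0],1],[[0,0,1.5],[0,0,0],1]]'

```text
t: 13.37
position: [0.4599, -0.0442, 0.1663]
ee_rot: [-89.9, 0.1, -84.2]
ft_force: [0.0, -0.8, -0.4]
width: 0.0001
```

>>> arm_command --moves '[[[0,0,0.3],[0,0,0],1],[[0,0,0.6],[0,0,0],1],[[0,0,0.9],[0,0,0],1],[[0,0,0.9],[0,0,0],1],[[0,0,0.9],[0,0,0],1]]'

```text
t: 13.78
position: [0.4686, -0.0433, 0.1663]
ee_rot: [-89.9, 0.1, -84.2]
ft_force: [0.0, -1.9, 0.0]
width: 0.0002
```

>>> arm_command --moves '[[[0,0,0],[0,0,0],1],[[0,0,0],[0,0,0],1],[[0,0,0],[0,0,0],1],[[0,0,0],[0,0,0],1],[[0,0,0],[0,0,0],1]]'

```text
t: 14.2
position: [0.4685, -0.0433, 0.1664]
ee_rot: [-89.9, 0.1, -84.2]
ft_force: [0.4, 0.2, -0.0]
width: -0.0001
```

```bash
python3 - <<'E'
from plan import *
s=state();print(s['t'],s['position'],s['ft_force'])
c=cap('scene');W=world(c)
hsv=cv2.cvtColor(c['image'],cv2.COLOR_RGB2HSV)
m=(hsv[...,0]>5)&(hsv[...,0]<28)&(hsv[...,1]>70)&(W[...,0]>.38)&(W[...,0]<.72)&(W[...,1]<.04)&(W[...,1]>-.2)
q=W[m];print(np.percentile(q,[1,50,99],axis=0))
E
```

```text
14.2 [ 0.46848084 -0.04329565  0.16643155] [ 0.43427299  0.2417294  -0.02764755]
[[ 4.84602942e-01 -6.67725105e-02  3.43747265e-03]
 [ 5.77185584e-01 -3.14445505e-02  5.10423056e-02]
 [ 6.45529204e-01  9.09305867e-05  5.57491031e-02]]
```

The brush has fallen flat, with its top at about 0.051 m. I'll retract and check.

>>> arm_command --moves '[[[0,-1.5,-1],[0,0,0],1],[[0,-4,-2],[0,0,0],1],[[0,-7,-3],[0,0,0],1],[[0,-10,-5],[0,0,0],1],[[0,-12,-7],[0,0,0],1]]'

```text
t: 14.67
position: [0.3982, -0.0506, 0.2891]
ee_rot: [-89.8, 0.1, -84.1]
ft_force: [-0.2, -1.2, 1.3]
width: -0.0002
```

>>> arm_command --moves '[[[2.5,0,0],[0,0,0],1],[[6,0,0],[0,0,0],1],[[9.5,0,0],[0,0,0],1],[[13,0,0],[0,0,0],1],[[15,0,0],[0,0,0],1]]'

```text
t: 15.08
position: [0.4137, -0.2027, 0.2857]
ee_rot: [-89.9, 0.0, -84.3]
ft_force: [0.4, 0.5, -1.0]
width: -0.0001
```

>>> arm_command --moves '[[[2.5,0,0],[0,0,0],1],[[6,0,0],[0,0,0],1],[[9,0,0],[0,0,0],1],[[10,0,0],[0,0,0],1],[[10,0,0],[0,0,0],1]]'

```text
t: 15.5
position: [0.4238, -0.3012, 0.2847]
ee_rot: [-90.0, 0.2, -84.3]
ft_force: [0.2, 0.4, -0.7]
width: 0.0002
```

```bash
python3 mug.py; python3 - <<'E'
from plan import *
im=cv2.imread('pics/m_top.png');sc=cv2.imread('pics/m_scene.png')
cv2.imwrite('pics/p8.png',np.hstack([cv2.resize(im[110:330,240:500],None,fx=1.5,fy=1.5),cv2.resize(sc[100:320,170:430],None,fx=1.5,fy=1.5)]))
c=cap('top');W=world(c);m=(W[...,2]>.04)&(W[...,2]<.06)&(W[...,0]>.42)&(W[...,0]<.68)&(abs(W[...,1]+.03)<.06)
q=W[m];r=cv2.minAreaRect((q[:,:2]*1000).astype(np.float32));print('brush top',r,cv2.boxPoints(r).round(),np.median(q[:,2]),state()['t'])
o=cv2.imread('pics/top.png').astype(int);d=abs(o-im).max(2)>40
for n,(x0,y0,x1,y1) in dict(dish=(245,243,302,298),flash=(257,178,288,218),pump=(316,134,432,174),mug2=(248,108,290,164)).items(): print(n,d[y0:y1,x0:x1].sum())
E
```

```text
15.5 [ 0.42376921 -0.30123396  0.28474297] [ 0.23256936  0.44660579 -0.72020424]
mug [ 0.62244349 -0.2763032 ] topz 0.0819522871727823 yrange [-0.32264417 -0.23464516] rim z spread [0.07363433 0.08122265]
mug [ 0.62399119 -0.27636281] topz 0.08326381335329204 yrange [-0.32693411 -0.23498393] rim z spread [0.07379437 0.08285365]
brush top ((561.3944091796875, -32.25300598144531), (165.03216552734375, 56.09455490112305), 6.308351993560791) [[476. -13.]
 [482. -69.]
 [646. -51.]
 [640.   5.]] 0.0495956169520515 15.65
dish 0
flash 0
pump 0
mug2 0
```

View pics/p8.png

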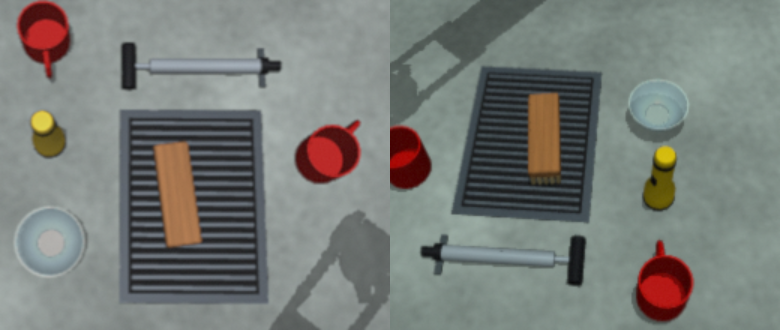

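The brush lies wood up and bristles down, wholly on the mat (left picture 178,193). The mug stands upright off the mat (328,153), and everything else is unchanged. I'm handing the job in.

```bash
python3 -c "
from bench import close_job;print(close_job())"
```

```text
the job is handed in; nothing more can be done
None
```

The job is done and handed in at about 15.7 s of the 54 s allowed. `close_job()` reports no verdict.

**What I did:**
- **Mug:** I pushed it low down with half-open fingertips, and it slid upright off the mat's −y side. The highest force reading was about 7 N.
- **Brush:** I pushed it near the top of its wooden back with closed fingers. It tipped over its front edge and fell bristles down.

**Last checks:**
- **Mug:** It is upright at about (0.623, −0.276), with its nearest wall about 5 cm clear of the mat edge. It did not move when the brush fell.
- **Brush:** It lies flat and wood up at x 0.476–0.646, y −0.069 to 0.005. The mat covers x 0.39–0.71, y −0.184 to 0.056, so the brush is wholly on it.
- **Bystanders:** The dish, flashlight, pump and second red mug show no change from the first top picture.
- **Robot:** It is clear of everything.

No check failed. The top and scene cameras agreed to about 3 mm, except for some maximum-height readings taken during the push. Those were thrown off by other points caught in the red mask, and they were normal again once the arm had moved away.

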